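# Run along the pill organiser and press its lids shut

### The arm

A 6-joint arm with a two-finger parallel gripper is mounted at the origin on a cart in front of the work surface, level with it; the furniture and walls round the work are solid. World frame = base frame: x ahead of the robot, y to its left, z up, the work surface at z = 0. Lengths are in m, angles in rad, forces in N, time in s.
With the tool pointing down it reaches from about 0.4 to 0.925 m from the base axis. Payload 3.4 kg.
Tool frame: the origin (TCP) lies on the front face of the gripper's body, between the roots of the fingers; the fingertips stand 73 mm ahead of it and the grasp point (between the pads) lies 54 mm ahead of it (r.grip_point_offset is the distance from the TCP to the grasp point, in m); z points along the fingers, y is the line along which they close (so a half turn about z gives the same grasp; the last joint's range is limited). The gripper opens to 85 mm and grips with 20 to 120 N. Pads are 22 mm wide; open, the fingers measure 114 mm over their backs; the gripper's body (76 mm by 85 mm) begins 54 mm behind the grasp point. The pads swing forward as they close: fully open they stand 13 mm farther back than shut.
Start: joints at [-1.421, 0.307, 1.506, -0, 1.328, -0.073], TCP at [0.127, -0.561, 0.304] pointing down, gripper open.
Joint ranges: [-3.12, 3.12], [-1.05, 2.28], [0.14, 2.33], [-1.42, 4.57], [0.1, 2.73], [-2.68, 2.68]. Speed limits (rad/s): [2.57, 2.57, 3.14, 3.14, 3.14, 3.14].

### API

Orientations are given as a unit quaternion [x, y, z, w].
In Python, from rig import telemetry, grab_frame, ticket, r gives the robot as it stands.
- The arm moves only by the tool drive_tool, never from a script. Its arguments are lists of equal length, an entry for each row: "slide": the shift along the tool's x, y, z in m, a list of three; "rot": the turn, a rotation vector about the tool's x, y, z in degrees, a list of three; "jaw": the gripper command: -1 is fully open, 1 is shut, values between are in proportion. In form: {"slide": [[tx, ty, tz], ...], "rot": [[ax, ay, az], ...], "jaw": [jaw, ...]}. A call has 1 to 20 rows; each row shifts and turns the commanded pose from where the row before left it, along the tool's axes as they then stand; what a row does not reach is not made up. A row lasts 1/12 s, in which the tool goes at most 41.7 mm and 7.16 degrees, less where a joint would pass 70% of its speed; a pose out of reach is approached as far as the arm can. A call is refused whole if a number of a shift passes 0.0417 or a number of a turn 7.16, either way. A call with a gripper value outside its range is refused whole. The fingers move at their own pace and stop on an object; "squeeze" is the grip in N (left out, the last holds). Time passes only in rows, so rows that do not move let the fingers close. It gives the time, the measured TCP pose, the force, the opening and the grip force at its end, in the units of the state.
- telemetry.sense(): the state, without advancing time (a new reading comes with each control period).
- grab_frame(name): name is "scene" or "top" or "wrist"; returns a dict with "color" (400x640x3 uint8, red, green, blue), "range_z" (400x640 float32, m along the optical axis (not along the pixel's ray), 0 where there is no reading), "fx", "fy", "cx", "cy" (pixels), "distortion" ([k1, k2, p1, p2, k3] as OpenCV has them; the pictures are not rectified), "R" (3x3) and "t" (3): a world point X has camera coordinates R X + t. Camera axes: x right, y down, z forward; pixel columns grow to the right and rows downward; lengths in m; the calibration is good to about 2 mm. A picture is of the moment at which its call begins.
- ticket.job_done(): hands the job in; it is judged then, once.
The state is a dict: "clock": time; "joint_positions": joint angles; "qd": joint speeds; "joint_efforts": joint torques, N m; "tcp_pos": TCP position; "eef_rot": TCP orientation; "ft_force": force on the tool from outside, world axes, zero at the start; "wrist_torque": the same for the moment, N m; "width": finger opening in m; "grip_force": force on a finger pad.
Only numpy, scipy, OpenCV 4.12 (cv2) and the standard library are available. Lean on these libraries where they do the work, as an engineer would, in place of code of your own. Each camera call takes 0.05 s, during which the arm holds its last target. There are 200 camera calls.

### The job

The week's pill organiser has just been filled and its seven lids stand ajar. Run your fingertips lightly along the row, from the hinge side of the first lid towards the last, and press every lid fully shut on the way. Nothing is to be gripped or lifted: keep the touch gentle, leave the organiser standing where it is, do not disturb the things around it, and take your hand away at the end.

Things in the scene. Friction and masses are not known exactly. Their poses are not given: they have to be found in the camera images.
- organiser: Weekly pill organiser: loose low oblong plastic box on non-slip feet, about 0.43 kg filled, 50 x 233 mm, 34 mm high with lids shut. Origin: centre of its underside; z up, x across the row, y along its row of seven compartments (pitch 33 mm). The robot sees y to its left, the row turned from -0.3 to 0.75 rad about z. Shut lids lie level and flush in one row.
- row_start (a point): Point on the row's centre line above the hinge line of lid 1 (-y end of the row), at the height of the shut lids' top faces, 34 mm above the worktop. Axes as the organiser's.
- row_end (a point): Same at the +y end of the row, 231 mm from row_start; the free edge of lid 7 lies 1 mm short of it.
- lid_1 (a joint): Angle of lid 1 of 7 (49 mm across the row x 32 mm along it, 2.5 mm thick). Hinge line across the row along its -y edge, 0 mm from row_start; ajar (positive), it slopes up towards +y like a ramp, free edge on the +y side with a thumb tab at -x. 0 = shut flush, where it stops dead. Stays where left (friction, about 0.2 N at the free edge).
- lid_2 (a joint): Angle of lid 2 of 7 (49 mm across the row x 32 mm along it, 2.5 mm thick). Hinge line across the row along its -y edge, 33 mm from row_start; ajar (positive), it slopes up towards +y like a ramp, free edge on the +y side with a thumb tab at -x. 0 = shut flush, where it stops dead. Stays where left (friction, about 0.2 N at the free edge).
- lid_3 (a joint): Angle of lid 3 of 7 (49 mm across the row x 32 mm along it, 2.5 mm thick). Hinge line across the row along its -y edge, 66 mm from row_start; ajar (positive), it slopes up towards +y like a ramp, free edge on the +y side with a thumb tab at -x. 0 = shut flush, where it stops dead. Stays where left (friction, about 0.2 N at the free edge).
- lid_4 (a joint): Angle of lid 4 of 7 (49 mm across the row x 32 mm along it, 2.5 mm thick). Hinge line across the row along its -y edge, 99 mm from row_start; ajar (positive), it slopes up towards +y like a ramp, free edge on the +y side with a thumb tab at -x. 0 = shut flush, where it stops dead. Stays where left (friction, about 0.2 N at the free edge).
- lid_5 (a joint): Angle of lid 5 of 7 (49 mm across the row x 32 mm along it, 2.5 mm thick). Hinge line across the row along its -y edge, 132 mm from row_start; ajar (positive), it slopes up towards +y like a ramp, free edge on the +y side with a thumb tab at -x. 0 = shut flush, where it stops dead. Stays where left (friction, about 0.2 N at the free edge).
- lid_6 (a joint): Angle of lid 6 of 7 (49 mm across the row x 32 mm along it, 2.5 mm thick). Hinge line across the row along its -y edge, 165 mm from row_start; ajar (positive), it slopes up towards +y like a ramp, free edge on the +y side with a thumb tab at -x. 0 = shut flush, where it stops dead. Stays where left (friction, about 0.2 N at the free edge).
- lid_7 (a joint): Angle of lid 7 of 7 (49 mm across the row x 32 mm along it, 2.5 mm thick). Hinge line across the row along its -y edge, 198 mm from row_start; ajar (positive), it slopes up towards +y like a ramp, free edge on the +y side with a thumb tab at -x. 0 = shut flush, where it stops dead. Stays where left (friction, about 0.2 N at the free edge).
- tablets: Bystander, in front of the organiser, to be left alone: flat blister strip of tablets, 42 x 95 x 5 mm. Loose. Origin: centre of its underside.
- pot: Bystander, behind the organiser, to be left alone: low round pot, 90 mm across, 32 mm high. Loose. Origin: centre of its underside.
- jar: Bystander, behind the organiser, to be left alone: small round jar, 42 mm across, 96 mm high. Loose. Origin: centre of its underside.
- pen: Bystander, in front of the organiser, to be left alone: pen, 145 mm long, 10 mm thick. Loose. Origin: centre of its underside.
- mug: Bystander, to the left, to be left alone: mug, 88 mm across without its handle, 95 mm high. Loose. Origin: centre of its underside.
- teaspoon: Bystander, next to the mug, to be left alone: teaspoon, 135 mm long. Loose. Origin: centre of its underside.

How it is judged:
On the way, in this order (a step that is already met when the one before it is completed fails the run):
1. lid 1, the first of the row, has been pressed down (below 0.10 rad) (value of joint lid_1 below 0.1 rad), for 0.1 s.
2. lid 4, the middle one of the row, has been pressed down (below 0.10 rad) (value of joint lid_4 below 0.1 rad), for 0.1 s.
3. lid 7, the last of the row, has been pressed down (below 0.10 rad) (value of joint lid_7 below 0.1 rad), for 0.1 s.
At the end, for the whole second after the job is handed in: All seven lids are shut to within 0.05 rad (1.6 mm at the free edge); the organiser stands flat and at rest, within 40 mm of where it stood (value of joint each of lid_1, lid_2, lid_3, lid_4, lid_5, lid_6, lid_7 below 0.05 rad and distance of organiser from where it was at the start of the episode below 0.04 m and angle between organiser's own z axis and vertical below 0.03 rad and linear speed of organiser below 0.01 m/s); the robot touches nothing.
It fails at once if the organiser was lifted or tipped (height (world z) of organiser above 0.012 m or angle between organiser's own z axis and vertical above 0.15 rad).
It fails at once if the organiser was shoved along by more than 40 mm (distance of organiser from where it was at the start of the episode above 0.04 m).
It fails at once if the organiser was pressed with more than 30 N (contact force between any of the fingers, the arm and organiser above 30 N).
It fails at once if a bystander was moved by more than 25 mm (distance of any of tablets, pot, jar, pen, mug, teaspoon from where it was at the start of the episode above 0.025 m).
It also fails if it takes over 58 s, if anything falls off the work surface, if the arm or the gripper's body presses on something with over 40 N, if the wrist force passes 120 N, or if a joint passes its speed limit or range.

## Working session

There is one attempt and no reset: what is moved stays moved. The work goes in short steps, Python scripts to look and compute and a tool call to move; the robot and the scene stay as the last step left them, time stands still between calls to the robot, and variables do not carry over. Pictures are saved under pics/ and viewed, at most 10 in all, crops included, and the job is handed in when it is done.

Besides the shell and the picture viewer there is one more tool, called as name(argument=value, ...) on one line, values as JSON. drive_tool: Moves the arm, as the interface text tells. Its arguments: {"type":"object","properties":{"slide":{"type":"array"},"rot":{"type":"array"},"jaw":{"type":"array"},"squeeze":{"type":"number"}},"required":["slide","rot","jaw"]}

```bash
mkdir -p pics; ls; python3 - <<'E'
from rig import telemetry, grab_frame
import cv2,numpy as np
s=telemetry.sense();print(s)
for n in("scene","top"):
    f=grab_frame(n);cv2.imwrite(f"pics/{n}0.png",f["color"][:,:,::-1]);np.savez(f"{n}0.npz",**f)
    print(n,f["R"],f["t"],f["fx"],f["distortion"])
E
```

```text
pics
{'clock': 0.0, 'joint_positions': array([-1.42146192e+00,  3.07569903e-01,  1.50766457e+00, -3.26130547e-05,
        1.32840392e+00, -7.34810945e-02]), 'qd': array([ 0.00078238, -0.00036509, -0.00119841, -0.00055924,  0.00045762,
       -0.0001728 ]), 'joint_efforts': array([ 1.18504668e-03, -4.57546592e+01, -2.51912910e+01, -1.75736191e-04,
        1.30457216e-02, -1.77378513e-05]), 'tcp_pos': array([ 0.1269572 , -0.56024778,  0.30298599]), 'eef_rot': array([ 9.93799615e-01,  1.11181284e-01, -5.45991310e-05, -1.02153308e-03]), 'ft_force': array([0.36752785, 0.63836414, 0.79452747]), 'wrist_torque': array([0.00129451, 0.01033361, 0.0506806 ]), 'grip_force': 0.0, 'width': 0.08531136252414441}
scene [[-0.74297722 -0.66921216 -0.01182952]
 [-0.3450401   0.39809765 -0.84997976]
 [ 0.5735261  -0.62743394 -0.52668251]] [0.44683748 0.19073235 0.77709162] 393.4632247388908 [-0.07482801  0.          0.          0.          0.        ]
top [[ 0.01708553 -0.9995453   0.02484519]
 [-0.9936188  -0.01974451 -0.1110488 ]
 [ 0.11148886 -0.02278932 -0.99350434]] [0.03039826 0.53593949 1.08751816] 455.19562152976124 [-0.04099605  0.          0.          0.          0.        ]
```

View pics/top0.png

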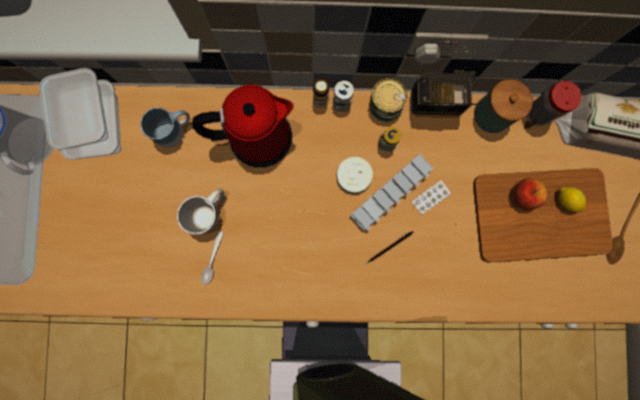

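View pics/scene0.png

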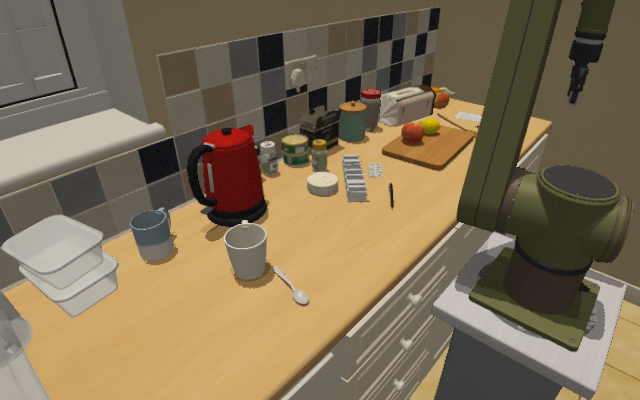

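The top view shows the organiser's long grey row running from about (422,165), the -y end, to (360,218), the +y end. The pot is at (354,175), the jar at (389,140), the tablets at (431,197) and the pen at (390,246). The scene view shows the lids ajar at about (354,178).

```bash
cat > h.py <<'E'
import numpy as np,cv2
def K(f): return np.array([[f["fx"],0,f["cx"]],[0,f["fy"],f["cy"]],[0,0,1.]])
def ray(f,uv):
    p=cv2.undistortPoints(np.float64(uv).reshape(-1,1,2),K(f),np.float64(f["distortion"])).reshape(-1,2)
    return np.c_[p,np.ones(len(p))]
def deproj(f,uv):
    uv=np.asarray(uv,int);z=f["range_z"][uv[:,1],uv[:,0]]
    return (ray(f,uv)*z[:,None]-f["t"])@f["R"]
def onplane(f,uv,h):
    d=ray(f,uv)@f["R"];c=-f["R"].T@f["t"]
    return c+d*((h-c[2])/d[:,2])[:,None]
E
python3 - <<'E'
from h import *
f=dict(np.load("top0.npz"))
vv,uu=np.mgrid[145:235,340:455];uv=np.c_[uu.ravel(),vv.ravel()]
P=deproj(f,uv)
c=f["color"][uv[:,1],uv[:,0]].astype(int)
gray=(c.max(1)-c.min(1)<45)&(c.max(1)>60)
m=np.zeros((400,640),np.uint8);sel=uv[gray];m[sel[:,1],sel[:,0]]=1
n,l,st,ce=cv2.connectedComponentsWithStats(m)
for i in range(1,n):
    if st[i,4]<60: continue
    v,u=np.where(l==i);q=np.c_[u,v];p=deproj(f,q)
    r=cv2.minAreaRect(np.float32(onplane(f,q,.03)[:,:2])*1000)
    print(st[i],r,np.percentile(p[:,2],[5,25,50,75,95]).round(3), p.mean(0).round(3))
E
```

```text
[ 350  154   83   77 2017] ((562.9259643554688, -132.06236267089844), (55.030147552490234, 237.45526123046875), 42.566978454589844) [0.003 0.036 0.04  0.043 0.048] [ 0.561 -0.128  0.042]
[340 158  32  36 961] ((603.4235229492188, -41.41791915893555), (87.97845458984375, 77.01719665527344), 0.7184991836547852) [0.029 0.032 0.034 0.035 0.037] [ 0.602 -0.038  0.04 ]
[413 181  37  33 602] ((553.788330078125, -229.15689086914062), (40.81840896606445, 92.36468505859375), 35.93130111694336) [0.    0.003 0.004 0.006 0.009] [ 0.556 -0.234  0.012]
```

drive_tool(slide=[[0.0288, -0.0111, 0], [0.0288, -0.0111, 0], [0.0288, -0.0111, 0], [0.0288, -0.0111, 0], [0.0288, -0.0111, 0], [0.0288, -0.0111, 0], [0.0288, -0.0111, 0], [0.0288, -0.0111, 0], [0.0288, -0.0111, 0], [0.0288, -0.0111, 0], [0.0288, -0.0111, 0], [0.0288, -0.0111, 0], [0.0288, -0.0111, 0], [0.0288, -0.0111, 0], [0.0288, -0.0111, 0], [0.0288, -0.0111, 0], [0.0288, -0.0111, 0], [0.0288, -0.0111, 0], [0.0288, -0.0111, 0], [0.0288, -0.0111, 0]], rot=[[0, 0, 0], [0, 0, 0], [0, 0, 0], [0, 0, 0], [0, 0, 0], [0, 0, 0], [0, 0, 0], [0, 0, 0], [0, 0, 0], [0, 0, 0], [0, 0, 0], [0, 0, 0], [0, 0, 0], [0, 0, 0], [0, 0, 0], [0, 0, 0], [0, 0, 0], [0, 0, 0], [0, 0, 0], [0, 0, 0]], jaw=[1, 1, 1, 1, 1, 1, 1, 1, 1, 1, 1, 1, 1, 1, 1, 1, 1, 1, 1, 1], squeeze=20)

```text
clock: 1.77
tcp_pos: [0.6406, -0.2158, 0.3032]
eef_rot: [0.994, 0.111, -0.001, -0.0]
ft_force: [-0.0, -0.1, -0.2]
width: -0.0001
grip_force: 0.0
```

drive_tool(slide=[[0, 0, 0], [0, 0, 0], [0, 0, 0], [0, 0, 0], [0, 0, 0], [0, 0, 0], [0, 0, 0], [0, 0, 0]], rot=[[0, 0, -5], [0, 0, -5], [0, 0, -5], [0, 0, -5], [0, 0, -5], [0, 0, -5], [0, 0, 0], [0, 0, 0]], jaw=[1, 1, 1, 1, 1, 1, 1, 1])

```text
clock: 2.43
tcp_pos: [0.6395, -0.2169, 0.3033]
eef_rot: [0.932, 0.363, -0.0, -0.0]
ft_force: [0.3, 0.5, 0.5]
width: -0.0001
grip_force: 0.0
```

```bash
python3 - <<'E'
from rig import telemetry, grab_frame
import cv2,numpy as np
s=telemetry.sense();print(s["clock"],s["tcp_pos"],s["eef_rot"],s["ft_force"],s["joint_positions"],s["width"])
f=grab_frame("wrist");cv2.imwrite("pics/w1.png",f["color"][:,:,::-1]);np.savez("w1.npz",**f)
print(f["R"],f["t"])
E
```

```text
2.4333 [ 0.63954119 -0.21691101  0.30334323] [ 9.31595733e-01  3.63495666e-01 -3.85016271e-04 -3.76486369e-04] [0.26706145 0.50406501 0.4661433 ] [-3.89526513e-01  4.47811757e-01  1.28002309e+00  1.37944428e-05
  1.41483472e+00  4.37232548e-01] -0.00012221149544468452
[[ 0.67821704 -0.73486022 -0.00145409]
 [-0.70172769 -0.6482233   0.29560919]
 [-0.21817401 -0.19946682 -0.95530785]] [-0.59292367  0.27052902  0.47473305]
```

View pics/w1.png

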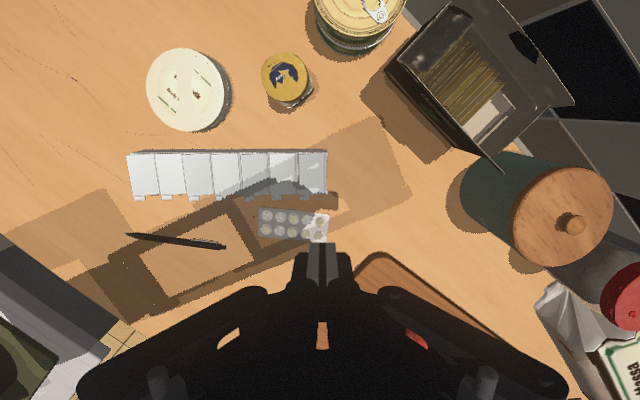

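The wrist view shows the row from (327,170), the hinge end, to (127,175), with the tabs on its lower side. The shut fingertips are at (320,250). The tablets at (293,224), jar, pot and pen are all clear of the row.

```bash
python3 - <<'E'
from h import *
f=dict(np.load("w1.npz"))
print("cam",-f["R"].T@f["t"])
vv,uu=np.mgrid[130:215,110:350];uv=np.c_[uu.ravel(),vv.ravel()]
P=deproj(f,uv);ok=(f["range_z"][uv[:,1],uv[:,0]]>0)&(P[:,2]>.022)&(P[:,2]<.08)
m=np.zeros((400,640),np.uint8);s=uv[ok];m[s[:,1],s[:,0]]=1
n,l,st,_=cv2.connectedComponentsWithStats(m)
i=1+st[1:,4].argmax();v,u=np.where(l==i);p=deproj(f,np.c_[u,v])
r=cv2.minAreaRect(np.float32(p[:,:2])*1000);print(st[i],r)
a=np.deg2rad(42.5);ex=np.array([np.cos(a),np.sin(a)]);ey=np.array([-ex[1],ex[0]])
c=np.array(r[0])/1000;x=(p[:,:2]-c)@ex;y=(p[:,:2]-c)@ey
for k in np.arange(-.12,.12,.006):
    w=(y>k)&(y<k+.006)
    if w.sum(): print(round(k+.003,3),np.percentile(x[w],[2,98]).round(4),np.median(p[w&(abs(x)<.015),2]).round(4))
E
```

```text
cam [ 0.69554305 -0.16565932  0.37268318]
[ 126  151  201   50 8859] ((566.7294921875, -132.72372436523438), (55.51240921020508, 231.97425842285156), 42.38463592529297)
-0.117 [-0.0213  0.0264] 0.0325
-0.111 [-0.0205  0.0268] 0.0341
-0.105 [-0.02    0.0267] 0.0359
-0.099 [-0.0201  0.0263] 0.0378
-0.093 [-0.0258  0.0269] 0.0396
-0.087 [-0.0255  0.0269] 0.0413
-0.081 [-0.0201  0.0268] 0.0334
-0.075 [-0.0205  0.0269] 0.0351
-0.069 [-0.02    0.0268] 0.0368
-0.063 [-0.0253  0.0268] 0.0384
-0.057 [-0.026   0.0261] 0.0396
-0.051 [-0.0245  0.027 ] 0.0397
-0.045 [-0.0203  0.0268] 0.0356
-0.039 [-0.0204  0.0262] 0.0383
-0.033 [-0.0239  0.0269] 0.0409
-0.027 [-0.0261  0.0267] 0.0434
-0.021 [-0.0256  0.027 ] 0.0455
-0.015 [-0.021   0.0271] 0.0341
-0.009 [-0.0201  0.027 ] 0.0363
-0.003 [-0.0202  0.027 ] 0.0381
0.003 [-0.0259  0.027 ] 0.0403
0.009 [-0.0262  0.0269] 0.0424
0.015 [-0.0232  0.0272] 0.0435
0.021 [-0.0215  0.027 ] 0.0352
0.027 [-0.0213  0.0272] 0.0382
0.033 [-0.0236  0.0272] 0.0407
0.039 [-0.0262  0.0268] 0.0432
0.045 [-0.0259  0.0271] 0.0454
0.051 [-0.0212  0.0275] 0.0341
0.057 [-0.0215  0.0273] 0.0348
0.063 [-0.022   0.0274] 0.0363
0.069 [-0.0252  0.0274] 0.0376
0.075 [-0.0263  0.0274] 0.0388
0.081 [-0.026   0.0276] 0.0397
0.087 [-0.0218  0.0275] 0.0355
0.093 [-0.0211  0.0276] 0.0377
0.099 [-0.0231  0.026 ] 0.0401
0.105 [-0.026   0.0265] 0.0424
0.111 [-0.0249  0.0266] 0.0445
0.117 [0.0254 0.0267] nan
  return _methods._mean(a, axis=axis, dtype=dtype,
  ret = ret.dtype.type(ret / rcount)
```

drive_tool(slide=[[0.006, -0.008, 0.016], [0, 0, 0.016], [0, 0, 0.016], [0, 0, 0.016], [0, 0, 0.016], [0, 0, 0.016], [0, 0, 0.016], [0, 0, 0.016], [0, 0, 0.016], [0, 0, 0.016], [0, 0, 0.006], [0, 0, 0.004], [0, 0, 0], [0, 0, 0], [0, 0, 0]], rot=[[0, 0, 0], [0, 0, 0], [0, 0, 0], [0, 0, 0], [0, 0, 0], [0, 0, 0], [0, 0, 0], [0, 0, 0], [0, 0, 0], [0, 0, 0], [0, 0, 0], [0, 0, 0], [0, 0, 0], [0, 0, 0], [0, 0, 0]], jaw=[1, 1, 1, 1, 1, 1, 1, 1, 1, 1, 1, 1, 1, 1, 1])

```text
clock: 3.73
tcp_pos: [0.6394, -0.2073, 0.1351]
eef_rot: [0.931, 0.364, 0.001, 0.001]
ft_force: [-0.9, -0.3, -0.9]
width: -0.0
grip_force: 0.0
```

```bash
python3 - <<'E'
from rig import telemetry, grab_frame
import cv2,numpy as np
s=telemetry.sense();print(s["clock"],s["tcp_pos"],s["eef_rot"],s["ft_force"])
f=grab_frame("wrist");cv2.imwrite("pics/w2.png",f["color"][:,:,::-1])
E
```

```text
3.7333 [ 0.63940817 -0.20733748  0.13505564] [9.31223497e-01 3.64447137e-01 7.68023789e-04 7.02120799e-04] [-0.88672784 -0.25696744 -0.85433426]
```

View pics/w2.png

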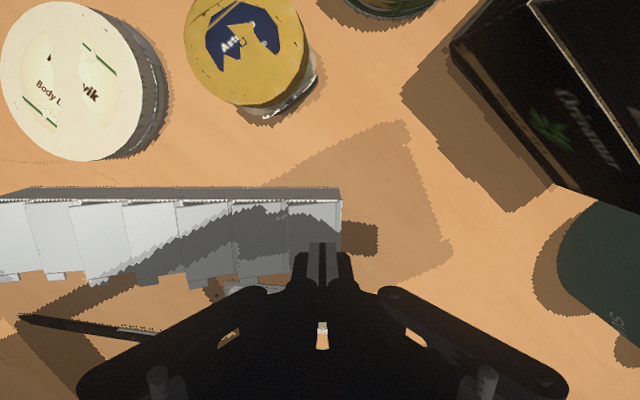

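The shut fingertips, at about (322,245), are over lid 1, which spans columns 288–340. I'll descend slowly.

drive_tool(slide=[[0, 0, 0.004], [0, 0, 0.004], [0, 0, 0.003], [0, 0, 0.003], [0, 0, 0.002], [0, 0, 0.002], [0, 0, 0.002], [0, 0, 0], [0, 0, 0], [0, 0, 0]], rot=[[0, 0, 0], [0, 0, 0], [0, 0, 0], [0, 0, 0], [0, 0, 0], [0, 0, 0], [0, 0, 0], [0, 0, 0], [0, 0, 0], [0, 0, 0]], jaw=[1, 1, 1, 1, 1, 1, 1, 1, 1, 1])

```text
clock: 4.62
tcp_pos: [0.6388, -0.2071, 0.114]
eef_rot: [0.931, 0.365, 0.0, 0.0]
ft_force: [-0.5, -0.2, -0.1]
width: 0.0003
grip_force: 0.0
```

drive_tool(slide=[[0, 0, 0.001], [0, 0, 0.001], [0, 0, 0.001], [0, 0, 0], [0, 0, 0], [0, 0, 0]], rot=[[0, 0, 0], [0, 0, 0], [0, 0, 0], [0, 0, 0], [0, 0, 0], [0, 0, 0]], jaw=[1, 1, 1, 1, 1, 1])

```text
clock: 5.12
tcp_pos: [0.6387, -0.2071, 0.1109]
eef_rot: [0.931, 0.365, -0.0, 0.0]
ft_force: [-0.5, 0.8, -0.5]
width: 0.0001
grip_force: 0.0
```

drive_tool(slide=[[0, 0, 0.001], [0, 0, 0.001], [0, 0, 0.001], [0, 0, 0], [0, 0, 0], [0, 0, 0]], rot=[[0, 0, 0], [0, 0, 0], [0, 0, 0], [0, 0, 0], [0, 0, 0], [0, 0, 0]], jaw=[1, 1, 1, 1, 1, 1])

```text
clock: 5.62
tcp_pos: [0.6387, -0.2071, 0.1079]
eef_rot: [0.931, 0.365, -0.0, 0.0]
ft_force: [0.3, -0.2, 0.1]
width: 0.0001
grip_force: 0.0
```

drive_tool(slide=[[0, 0, 0.0005], [0, 0, 0.0005], [0, 0, 0], [0, 0, 0], [0, 0, 0]], rot=[[0, 0, 0], [0, 0, 0], [0, 0, 0], [0, 0, 0], [0, 0, 0]], jaw=[1, 1, 1, 1, 1])

```text
clock: 6.03
tcp_pos: [0.6387, -0.2071, 0.1069]
eef_rot: [0.931, 0.365, 0.0, -0.0]
ft_force: [0.5, 0.0, -0.7]
width: -0.0003
grip_force: 0.0
```

drive_tool(slide=[[0, 0, 0.0005], [0, 0, 0], [0, 0, 0], [0, 0, 0]], rot=[[0, 0, 0], [0, 0, 0], [0, 0, 0], [0, 0, 0]], jaw=[1, 1, 1, 1])

```text
clock: 6.37
tcp_pos: [0.6388, -0.2071, 0.1067]
eef_rot: [0.931, 0.365, 0.0, 0.0]
ft_force: [-0.5, -0.2, 2.7]
width: -0.0001
grip_force: 1.4
```

Contact is at 2.7 N, so lid 1 is shut. I'll start sliding along the row (tool −y).

drive_tool(slide=[[0, -0.002, 0], [0, -0.003, 0], [0, -0.003, 0], [0, -0.003, 0], [0, -0.003, 0], [0, -0.003, 0], [0, -0.003, 0], [0, -0.003, 0]], rot=[[0, 0, 0], [0, 0, 0], [0, 0, 0], [0, 0, 0], [0, 0, 0], [0, 0, 0], [0, 0, 0], [0, 0, 0]], jaw=[1, 1, 1, 1, 1, 1, 1, 1])

```text
clock: 7.03
tcp_pos: [0.6236, -0.1904, 0.1069]
eef_rot: [0.931, 0.365, 0.001, 0.001]
ft_force: [2.9, -2.7, 3.5]
width: 0.0
grip_force: 2.2
```

drive_tool(slide=[[0, -0.003, 0], [0, -0.003, 0], [0, -0.003, 0], [0, -0.003, 0], [0, -0.003, 0], [0, -0.003, 0], [0, -0.003, 0], [0, -0.003, 0]], rot=[[0, 0, 0], [0, 0, 0], [0, 0, 0], [0, 0, 0], [0, 0, 0], [0, 0, 0], [0, 0, 0], [0, 0, 0]], jaw=[1, 1, 1, 1, 1, 1, 1, 1])

```text
clock: 7.7
tcp_pos: [0.6069, -0.1725, 0.1066]
eef_rot: [0.931, 0.365, 0.0, 0.0]
ft_force: [2.3, -2.4, 4.9]
width: -0.0001
grip_force: 2.5
```

```bash
python3 - <<'E'
from rig import telemetry, grab_frame
import cv2
print(telemetry.sense()["tcp_pos"])
f=grab_frame("wrist");cv2.imwrite("pics/w3.png",f["color"][:,:,::-1])
E
```

```text
[ 0.6068626  -0.17248442  0.10660142]
```

View pics/w3.png

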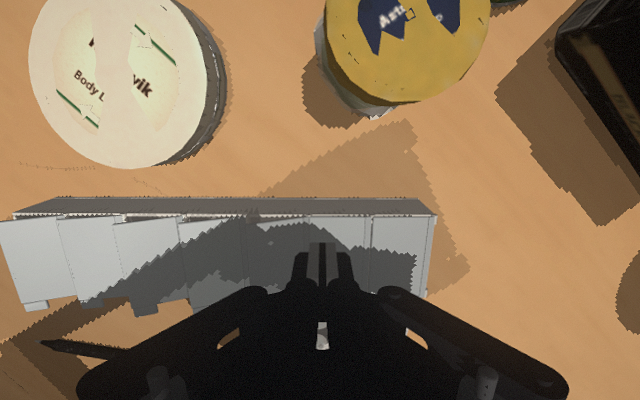

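Lids 1 and 2 lie flush (columns 310–435), the fingertips at (322,250) are on lid 3, and lids 4–7 are still ajar to the left. The organiser hasn't shifted.

drive_tool(slide=[[0, -0.003, 0], [0, -0.003, 0], [0, -0.003, 0], [0, -0.003, 0], [0, -0.003, 0], [0, -0.003, 0], [0, -0.003, 0], [0, -0.003, 0], [0, -0.003, 0], [0, -0.003, 0], [0, -0.003, 0], [0, -0.003, 0], [0, -0.003, 0], [0, -0.003, 0], [0, -0.003, 0]], rot=[[0, 0, 0], [0, 0, 0], [0, 0, 0], [0, 0, 0], [0, 0, 0], [0, 0, 0], [0, 0, 0], [0, 0, 0], [0, 0, 0], [0, 0, 0], [0, 0, 0], [0, 0, 0], [0, 0, 0], [0, 0, 0], [0, 0, 0]], jaw=[1, 1, 1, 1, 1, 1, 1, 1, 1, 1, 1, 1, 1, 1, 1])

```text
clock: 9.0
tcp_pos: [0.5765, -0.1395, 0.1067]
eef_rot: [0.931, 0.365, 0.0, 0.0]
ft_force: [0.4, 0.6, 1.2]
width: 0.0002
grip_force: 0.6
```

drive_tool(slide=[[0, -0.003, 0], [0, -0.003, 0], [0, -0.003, 0], [0, -0.003, 0], [0, -0.003, 0], [0, -0.003, 0], [0, -0.003, 0], [0, -0.003, 0], [0, -0.003, 0], [0, -0.003, 0], [0, -0.003, 0], [0, -0.003, 0], [0, -0.003, 0], [0, -0.003, 0], [0, -0.003, 0]], rot=[[0, 0, 0], [0, 0, 0], [0, 0, 0], [0, 0, 0], [0, 0, 0], [0, 0, 0], [0, 0, 0], [0, 0, 0], [0, 0, 0], [0, 0, 0], [0, 0, 0], [0, 0, 0], [0, 0, 0], [0, 0, 0], [0, 0, 0]], jaw=[1, 1, 1, 1, 1, 1, 1, 1, 1, 1, 1, 1, 1, 1, 1])

```text
clock: 10.25
tcp_pos: [0.5458, -0.1064, 0.1066]
eef_rot: [0.931, 0.365, 0.0, 0.0]
ft_force: [2.6, -3.9, 5.7]
width: 0.0002
grip_force: 2.8
```

```bash
python3 - <<'E'
from rig import telemetry, grab_frame
import cv2
print(telemetry.sense()["tcp_pos"])
f=grab_frame("wrist");cv2.imwrite("pics/w4.png",f["color"][:,:,::-1])
E
```

```text
[ 0.54576728 -0.10642396  0.10662242]
```

View pics/w4.png

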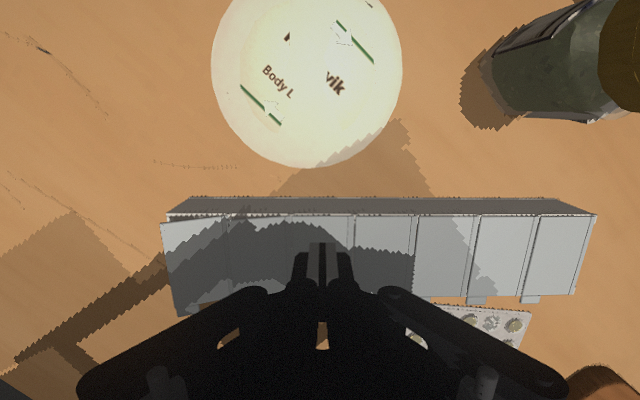

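Lids 1–4 are flush on the right (355–590). The fingertips at (322,250) are on lid 5, and lids 6–7 (165–290) are still to do. The pot is clear.

drive_tool(slide=[[0, -0.003, 0], [0, -0.003, 0], [0, -0.003, 0], [0, -0.003, 0], [0, -0.003, 0], [0, -0.003, 0], [0, -0.003, 0], [0, -0.003, 0], [0, -0.003, 0], [0, -0.003, 0], [0, -0.003, 0], [0, -0.003, 0]], rot=[[0, 0, 0], [0, 0, 0], [0, 0, 0], [0, 0, 0], [0, 0, 0], [0, 0, 0], [0, 0, 0], [0, 0, 0], [0, 0, 0], [0, 0, 0], [0, 0, 0], [0, 0, 0]], jaw=[1, 1, 1, 1, 1, 1, 1, 1, 1, 1, 1, 1])

```text
clock: 11.3
tcp_pos: [0.5213, -0.08, 0.1066]
eef_rot: [0.931, 0.365, 0.0, 0.0]
ft_force: [3.1, -2.5, 5.7]
width: 0.0001
grip_force: 2.9
```

drive_tool(slide=[[0, -0.003, 0], [0, -0.003, 0], [0, -0.003, 0], [0, -0.003, 0], [0, -0.003, 0], [0, -0.003, 0], [0, -0.003, 0], [0, -0.003, 0], [0, -0.003, 0], [0, -0.003, 0], [0, -0.003, 0], [0, -0.002, 0], [0, 0, 0], [0, 0, 0], [0, 0, 0]], rot=[[0, 0, 0], [0, 0, 0], [0, 0, 0], [0, 0, 0], [0, 0, 0], [0, 0, 0], [0, 0, 0], [0, 0, 0], [0, 0, 0], [0, 0, 0], [0, 0, 0], [0, 0, 0], [0, 0, 0], [0, 0, 0], [0, 0, 0]], jaw=[1, 1, 1, 1, 1, 1, 1, 1, 1, 1, 1, 1, 1, 1, 1])

```text
clock: 12.55
tcp_pos: [0.4972, -0.054, 0.1065]
eef_rot: [0.931, 0.365, -0.0, -0.0]
ft_force: [3.7, -2.3, 5.8]
width: -0.0003
grip_force: 3.5
```

drive_tool(slide=[[0, 0, -0.003], [0, 0, -0.006], [0, 0, -0.015], [0, 0, -0.02], [0, 0, -0.03], [0, 0, -0.03], [0, 0, -0.03], [0, 0, -0.03], [0, 0, -0.03], [0, 0, 0], [0, 0, 0], [0, 0, 0]], rot=[[0, 0, 0], [0, 0, 0], [0, 0, 0], [0, 0, 0], [0, 0, 0], [0, 0, 0], [0, 0, 0], [0, 0, 0], [0, 0, 0], [0, 0, 0], [0, 0, 0], [0, 0, 0]], jaw=[1, 1, 1, 1, 1, 1, 1, 1, 1, 1, 1, 1])

```text
clock: 13.55
tcp_pos: [0.4958, -0.0538, 0.2994]
eef_rot: [0.931, 0.365, -0.001, -0.001]
ft_force: [-0.3, -0.1, 0.2]
width: -0.0002
grip_force: 0.0
```

```bash
python3 - <<'E'
from rig import telemetry, grab_frame
from h import *
print(telemetry.sense()["tcp_pos"])
f=grab_frame("wrist");cv2.imwrite("pics/w5.png",f["color"][:,:,::-1])
vv,uu=np.mgrid[0:400,0:640];uv=np.c_[uu.ravel(),vv.ravel()];p=deproj(f,uv)
a=np.deg2rad(42.5);ex=np.array([np.cos(a),np.sin(a)]);ey=np.array([-ex[1],ex[0]])
d=p[:,:2]-[.6476,-.2165];x=d@ex;y=d@ey
for k in range(7):
    print(k+1,[np.median(p[(abs(x-.008)<.012)&(abs(y-.033*k-o)<.003)&(p[:,2]<.07),2]).round(4) for o in (.004,.016,.028)])
m=(abs(x)<.022)&(p[:,2]>.028)&(p[:,2]<.06)&(y>-.06)&(y<.3);print(np.percentile(y[m],[.5,99.5]))
E
```

```text
[ 0.49583844 -0.05380347  0.29942541]
1 [np.float64(0.0329), np.float64(0.033), np.float64(0.0332)]
2 [np.float64(0.033), np.float64(0.0333), np.float64(0.0332)]
3 [np.float64(0.0329), np.float64(0.0333), np.float64(0.0333)]
4 [np.float64(0.033), np.float64(0.0333), np.float64(0.0334)]
5 [np.float64(0.0332), np.float64(0.0335), np.float64(0.0334)]
6 [np.float64(0.033), np.float64(0.0331), np.float64(0.0331)]
7 [np.float64(0.0328), np.float64(0.0332), np.float64(0.0331)]
[0.00306539 0.23246716]
```

View pics/w5.png

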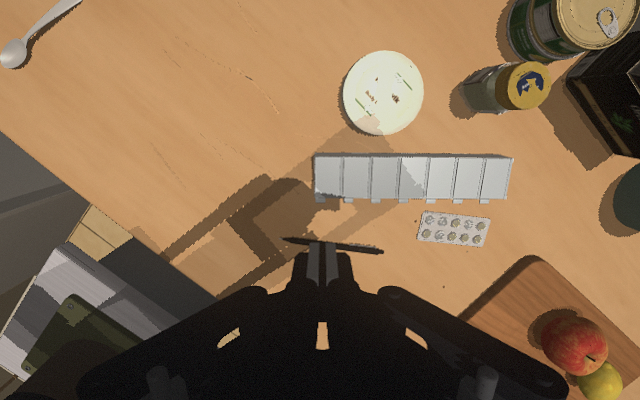

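All seven lids lie flush from (313,177) to (513,178), level to within 0.5 mm. The organiser is where it stood, the bystanders are undisturbed, and the hand is clear.

```bash
python3 -c "
from rig import ticket
print(ticket.job_done())"
```

```text
the job is handed in; nothing more can be done
None
```

All seven lids were pressed shut in one light sweep (readings of about 3–7 N), the organiser and the things around it stayed put, the hand is clear, and the job is handed in at about 13.6 s.

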